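# Set the breaker box for the tea session

## Robot

A 6-joint arm with a two-finger parallel gripper is mounted at the origin on the work surface. World frame = base frame: x ahead of the robot, y to its left, z up, the work surface at z = 0. Lengths are in mm, angles in rad, forces in N, time in s.
With the tool pointing down it reaches from about 325 to 900 mm from the base axis. Payload 6.1 kg.
Tool frame: the origin (TCP) lies at the centre of the arm's flange, where the gripper is bolted on; the fingertips stand 182 mm ahead of it and the grasp point (between the pads) lies 164 mm ahead of it; z points along the fingers, x is the direction in which the jaws open and shut, and the axes are right-handed (so a half turn about z gives the same grasp; the last joint's range is limited). The gripper opens to 87 mm and grips with 3 to 60 N. Pads are 19 mm wide; open, the fingers measure 117 mm over their backs; the gripper's body (75 mm by 190 mm) begins 51 mm behind the grasp point.
Start: joints at [1.148, 0.22, 1.526, -0, 1.395, -0.126], TCP at [182.787, 597.667, 404.738] pointing down, gripper open.
Joint ranges: [-2.98, 2.98], [-0.91, 2.08], [0.09, 2.57], [-1.24, 4.39], [0.2, 2.65], [-2.68, 2.68]. Speed limits (rad/s): [2.57, 2.57, 3.01, 3.14, 3.14, 3.14].

## Interface

Orientations are given as a unit quaternion [w, x, y, z].
In Python, from rig import env, viewer, workorder gives the robot as it stands.
- The arm moves only by the shell command python3 -m creep 'ROWS'. ROWS is JSON, a list of rows, each a list of 3 entries, a list of its own where there are three numbers: the shift along the tool's x, y, z in m, then the turn, a rotation vector about the tool's x, y, z in degrees, then the opening, from 0 (shut) to 1 (fully open). In form: [[[x, y, z], [rx, ry, rz], hand], ...]. A call has 1 to 8 rows; each row is the pose to reach, as a shift and turn from the pose measured when the call began, along the tool's axes at that moment; what a row does not reach only later rows make up. A row lasts 1/8 s, in which the tool goes at most 62.5 mm and 10.7 degrees, less where a joint would pass 70% of its speed; a pose out of reach is approached as far as the arm can. A call with a gripper value outside its range is refused whole. The fingers move at their own pace and stop on an object; the grip force is fixed at half the most. Time passes only in rows, so rows that repeat a pose let the fingers close. It gives the time, the measured TCP pose, the force and the opening at its end, in the units of the state.
- env.state(): the state, without advancing time (a new reading comes with each control period).
- viewer.snapshot(name): name is "scene" or "top" or "wrist"; returns a dict with "color" (420x560x3 uint8, red, green, blue), "fov_y" (degrees; the focal length in pixels is half the picture's height over the tangent of half this angle, whatever the lens; pixels are square), "cx", "cy" (the principal point, pixels), "world_from_camera" (4x4, takes a point from camera to world coordinates). Camera axes: x right, y up, looking along -z (the intrinsics and any distortion apply to the point x, -y, -z); pixel columns grow to the right and rows downward; lengths in mm; the calibration is good to about 2 mm. A picture is of the moment at which its call begins. There is no depth.
- workorder.close_job(): hands the job in, once; it reports no verdict.
The state is a dict: "t": time; "joint_pos": joint angles; "joint_vel": joint speeds; "effort": joint torques, N m; "tcp_pos": TCP position; "ee_rot": TCP orientation; "force": force on the tool from outside, world axes, zero at the start; "wrist_torque": the same for the moment, N m; "gripper_width": finger opening in mm.
Only numpy, scipy, OpenCV 4.12 (cv2) and the standard library are available. Lean on these libraries where they do the work, as an engineer would, in place of code of your own. Each camera call takes 0.05 s, during which the arm holds its last target.

## Task

Set the power box on the serving counter for the tea session: lift its clear cover right up, switch the row of six breakers so that, counted from the left as seen from the robot, they read on, off, on, on, off, off (on is the lever leaning up the slope, away from the robot), and shut the cover fully again. The first one feeds the fridge and is on already: it must not go off even for a moment. Leave the mug and the coffee jar beside the box standing where they are.

Things in the scene. Friction and masses are not known exactly. Their poses are not given: they have to be found in the camera images.
- breaker_box: Black power box fixed on the counter, 240 mm wide (y), 215 mm deep (x). Origin: centre of its underside, on the counter. x to the high rear, y along the breaker row to its left end, z up; turned only about the vertical. Top face slopes up to the rear at 20 degrees, from 66 mm high in front to 121 mm. Six white breakers side by side across its middle, 25 mm pitch, one black lever each.
- way_1 (a point): Fixed point on the front of breaker 1, at the middle of its lever's slot. Its axes are those of the box. Black lever: 8 mm wide along the row, 6 mm thick, rounded end; it turns about an axis along the row, 8 mm below this front.
- way_2 (a point): Fixed point on the front of breaker 2, at the middle of its lever's slot. The lever's rounded end is 24 mm from its axis (8 mm below the front), so it stands out about 12.5 mm.
- way_3 (a point): Fixed point on the front of breaker 3, at the middle of its lever's slot. Thrown either way, the lever's end leans 12.5 mm up or down the slope from this point.
- way_4 (a point): Fixed point on the front of breaker 4, at the middle of its lever's slot. Next levers are 25 mm away along the row (17 mm free between levers).
- way_5 (a point): Fixed point on the front of breaker 5, at the middle of its lever's slot. The white breaker fronts stand 4 mm proud of the box's face and reach 22.5 mm up and down the slope from this point.
- way_6 (a point): Fixed point on the front of breaker 6, at the middle of its lever's slot. Lever as at way_1.
- breaker_1 (a joint): Lever of breaker 1, counted from the left end seen from the robot (+y end of the box). +0.55 rad = on (leans up the slope, away from the robot), -0.55 = off (leans down the slope, to the robot). Snap action: once pushed past 0 it jumps to the other stop; it takes about 5 N. Feeds the fridge.
- breaker_2 (a joint): Lever of breaker 2, counted from the left end seen from the robot (+y end of the box). +0.55 rad = on (leans up the slope, away from the robot), -0.55 = off (leans down the slope, to the robot). Snap action: once pushed past 0 it jumps to the other stop; it takes about 5 N.
- breaker_3 (a joint): Lever of breaker 3, counted from the left end seen from the robot (+y end of the box). +0.55 rad = on (leans up the slope, away from the robot), -0.55 = off (leans down the slope, to the robot). Snap action: once pushed past 0 it jumps to the other stop; it takes about 5 N.
- breaker_4 (a joint): Lever of breaker 4, counted from the left end seen from the robot (+y end of the box). +0.55 rad = on (leans up the slope, away from the robot), -0.55 = off (leans down the slope, to the robot). Snap action: once pushed past 0 it jumps to the other stop; it takes about 5 N.
- breaker_5 (a joint): Lever of breaker 5, counted from the left end seen from the robot (+y end of the box). +0.55 rad = on (leans up the slope, away from the robot), -0.55 = off (leans down the slope, to the robot). Snap action: once pushed past 0 it jumps to the other stop; it takes about 5 N.
- breaker_6 (a joint): Lever of breaker 6, counted from the left end seen from the robot (+y end of the box). +0.55 rad = on (leans up the slope, away from the robot), -0.55 = off (leans down the slope, to the robot). Snap action: once pushed past 0 it jumps to the other stop; it takes about 5 N.
- cover (a joint): Clear cover over the breakers, a hood 172 mm wide, 98 mm long up the slope, closed in front and at the sides, its top 27 mm above the face. 0 rad = shut; opens up and away from the robot about a hinge along its upper edge, to a stop at 2.1 rad (10 degrees past vertical). Stiff hinge: stays where it is left; 1 to 2 N at the tab moves it.
- tab (a point): Grip point on the cover's pull tab, a grey tongue on edge at the middle of its front: 10 mm thick along the row, 22 mm high, sticking out 38 mm from the front wall. The point is 26 mm ahead of that wall, 12 mm from the tongue's end, mid-thickness; when shut 24 mm above the face and 62 mm down the slope from the row's centre line. Pinched across its thickness it turns between the fingers.
- cover_hinge (a point): Middle of the cover's hinge axis (along the box's y), 62 mm up the slope from the row's centre line, 4 mm above the face. The tab's grip point is 126 mm from it.
- mug: White mug, 80 mm across, 92 mm high, beside the box. Origin: centre of its underside. Bystander.
- coffee_jar: Brown glass jar with black lid, 72 mm across, 125 mm high, beside the box. Origin: centre of its underside. Bystander.

How it is judged:
By the outcome, as a careful person would: the job done as asked, in the order asked, and still so for the second after the job is handed in, with the robot touching nothing.
It also fails if it takes over 72 s, if anything falls off the work surface, if the arm or the gripper's body presses on something with over 40 N, if the wrist force passes 120 N, or if a joint passes its speed limit or range.

## Working session

There is one attempt and no reset: what is moved stays moved. The work goes in short steps, Python scripts to look and compute and a shell command to move; the robot and the scene stay as the last step left them, time stands still between calls to the robot, and variables do not carry over. Pictures are saved under pics/ and viewed, and the job is handed in when it is done.

```bash
ls; mkdir -p pics; python3 - <<'E'
from rig import env,viewer
import cv2
print(env.state())
for n in ["scene","top","wrist"]:
    s=viewer.snapshot(n); cv2.imwrite(f"pics/{n}0.png",s["color"][:,:,::-1])
    print(n,{k:v for k,v in s.items() if k!="color"})
E
```

```text
pics
{'t': 0.0, 'joint_pos': array([ 1.14791616e+00,  2.21253964e-01,  1.52764309e+00, -2.83141353e-06,
        1.39470711e+00, -1.26066063e-01]), 'joint_vel': array([ 0.00076147,  0.00053809, -0.00152709, -0.00080698, -0.0001759 ,
        0.00031843]), 'effort': array([-2.04920698e-04, -4.94625735e+01, -3.87377107e+01,  6.99182739e-02,
        5.72884502e-02, -1.36506333e-04]), 'tcp_pos': array([182.66559664, 597.41978445, 403.60273498]), 'ee_rot': array([ 4.93013547e-04,  8.03888463e-01,  5.94779226e-01, -8.76630224e-04]), 'force': array([ 0.24252682, -0.07525703,  0.70877041]), 'wrist_torque': array([-0.06592193, -0.00295455, -0.0593387 ]), 'gripper_width': 86.67737030631169}
scene {'fov_y': 44.09500622241879, 'cx': 280.12611879432126, 'cy': 206.48784369767301, 'world_from_camera': array([[ 2.74700435e-01, -6.22188031e-01,  7.33090530e-01,
         1.31644901e+03],
       [ 9.61476324e-01,  1.69698334e-01, -2.16253909e-01,
        -2.00862243e+02],
       [ 1.01463525e-02,  7.64254231e-01,  6.44835267e-01,
         7.69099894e+02],
       [ 0.00000000e+00,  0.00000000e+00,  0.0000
[... 234 characters left out ...]
 [-9.99479215e-01,  2.35264958e-02, -2.20862415e-02,
         2.97971598e+01],
       [-1.96696892e-02,  9.84120277e-02,  9.94951344e-01,
         9.96868802e+02],
       [ 0.00000000e+00,  0.00000000e+00,  0.00000000e+00,
         1.00000000e+00]])}
wrist {'fov_y': 66.58447535679782, 'cx': 277.46776916800275, 'cy': 213.05859589904307, 'world_from_camera': array([[ 2.93073240e-01, -9.18580220e-01, -2.65176271e-01,
         1.09910684e+02],
       [ 9.56089818e-01,  2.81407121e-01,  8.18675283e-02,
         6.19143510e+02],
       [-5.79401353e-04, -2.77525514e-01,  9.60718092e-01,
         3.84293679e+02],
       [ 0.00000000e+00,  0.00000000e+00,  0.00000000e+00,
         1.00000000e+00]])}
```

View pics/scene0.png

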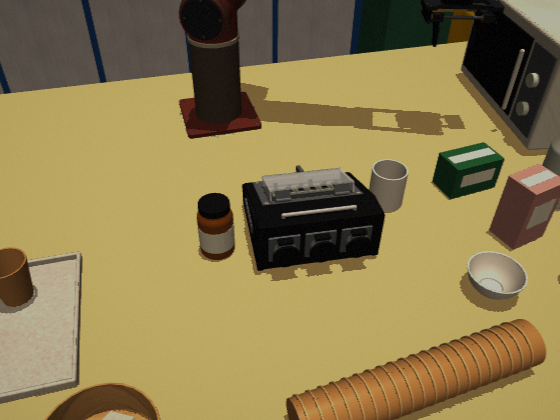

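View pics/top0.png

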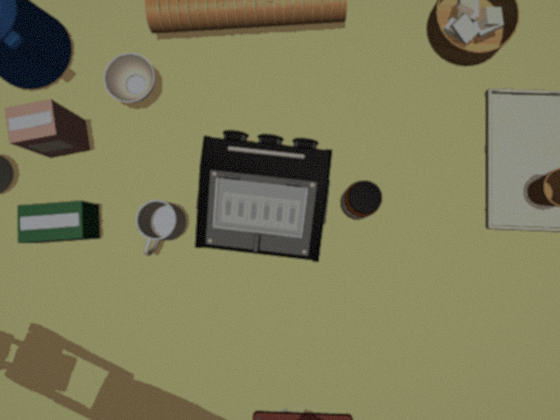

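View pics/wrist0.png

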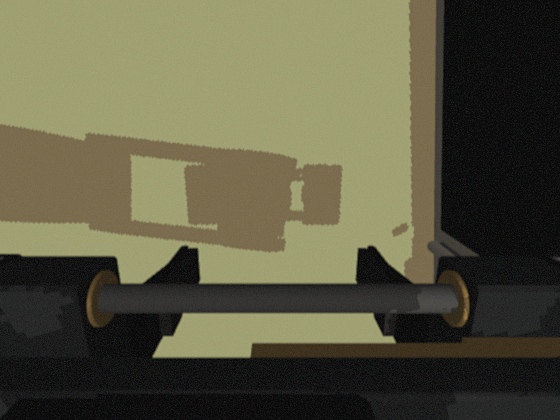

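The scene and top views show the box in the middle of the counter: top-view corners are about (206,138), (331,150), (318,261) and (196,246), with the cover shut. The mug is on its left at (157,220) and the jar on its right at (362,198). The wrist camera does not see the box yet. I'll enlarge both fixed views.

```bash
python3 - <<'E'
import cv2
a=cv2.imread("pics/top0.png"); c=a[120:270,185:345]
cv2.imwrite("pics/topz.png",cv2.resize(c,None,fx=4,fy=4,interpolation=cv2.INTER_CUBIC))
a=cv2.imread("pics/scene0.png"); c=a[155:275,230:400]
c=cv2.convertScaleAbs(c,alpha=1.6)
cv2.imwrite("pics/scenez.png",cv2.resize(c,None,fx=4.5,fy=4.5,interpolation=cv2.INTER_CUBIC))
E
```

```text
(no output)
```

View pics/topz.png

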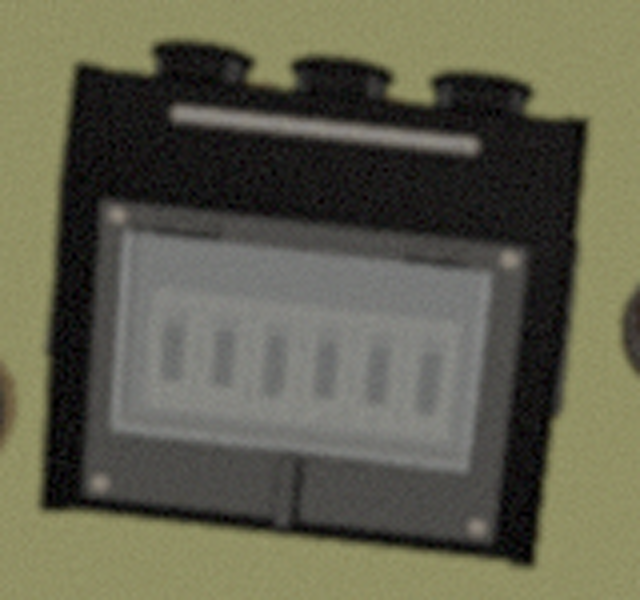

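View pics/scenez.png

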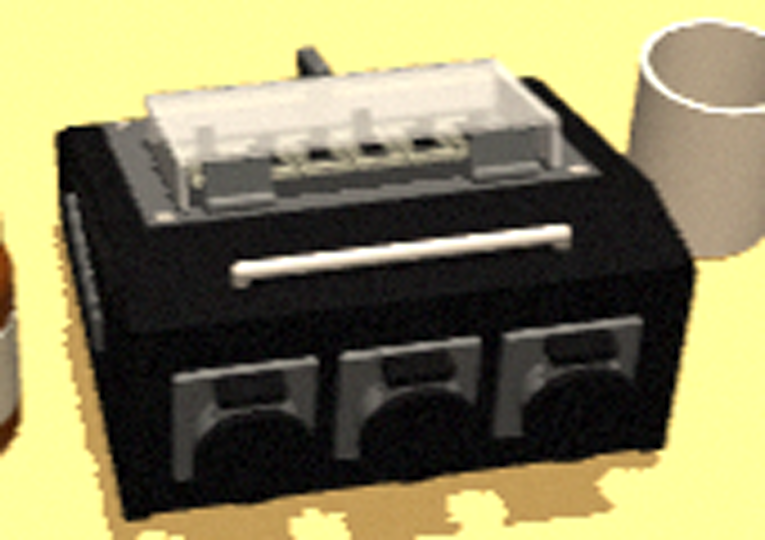

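The zoom shows six levers under the cover, from (172,348) to (428,382), and the tab at (290,495). The plate screws are at (117,215), (510,258), (99,484) and (477,527). I'll fit the box pose from the corners.

```bash
cat > h.py <<'E'
import numpy as np, pickle
from scipy.spatial.transform import Rotation as R
from scipy.optimize import least_squares
from rig import env,viewer
import cv2
def K(s):
    f=210/np.tan(np.radians(s["fov_y"]/2)); return f,s["cx"],s["cy"],np.array(s["world_from_camera"])
def proj(s,P):
    f,cx,cy,W=K(s); P=np.atleast_2d(P); c=(P-W[:3,3])@W[:3,:3]
    return np.c_[cx+f*c[:,0]/-c[:,2], cy-f*c[:,1]/-c[:,2]]
def ray(s,uv):
    f,cx,cy,W=K(s); d=np.array([(uv[0]-cx)/f,-(uv[1]-cy)/f,-1.]); d=W[:3,:3]@d; return W[:3,3],d/np.linalg.norm(d)
def onz(s,uv,z):
    o,d=ray(s,uv); return o+d*(z-o[2])/d[2]
def snap(n,fn):
    s=viewer.snapshot(n); cv2.imwrite(f"pics/{fn}.png",s["color"][:,:,::-1]); pickle.dump(s,open(f"pics/{fn}.pkl","wb")); return s
def Rq(q): return R.from_quat([q[1],q[2],q[3],q[0]])
def delta(pos,Rt):
    st=env.state(); r=Rq(st["ee_rot"])
    print("shift m",np.round(r.inv().apply(np.array(pos)-st["tcp_pos"])/1000,4),"turn deg",np.round(np.degrees((r.inv()*Rt).as_rotvec()),2))
E
python3 - <<'E'
from h import *
s=snap("top","top1"); sc=snap("scene","scene1")
z=lambda u,v:np.array([185.375-.5+u/4,120-.375+v/4])
m=np.array([z(42,508),z(532,560),z(78,65),z(585,120)])
B=np.array([[-107.5,120,66],[-107.5,-120,66],[107.5,120,121],[107.5,-120,121]])
def T(p,X): 
    c,q=np.cos(p[2]),np.sin(p[2]); return np.c_[p[0]+c*X[:,0]-q*X[:,1],p[1]+q*X[:,0]+c*X[:,1],X[:,2]]
r=least_squares(lambda p:(proj(s,T(p,B))-m).ravel(),[500,0,0]); print(r.x,np.degrees(r.x[2]),r.fun)
p=r.x
# screws & levers onto slope plane in box frame
def toface(uv,h,S=s):
    o,d=ray(S,uv); c,q=np.cos(p[2]),np.sin(p[2]); M=np.array([[c,q,0],[-q,c,0],[0,0,1]])
    o=M@(o-[p[0],p[1],0]); d=M@d
    n=np.array([-np.sin(np.radians(20)),0,np.cos(np.radians(20))]); P0=np.array([-107.5,0,66])+n*h
    return o+d*(n@(P0-o))/(n@d)
for u in [(117,215),(510,258),(99,484),(477,527)]: print("screw",toface(z(*u),2).round(1))
for u in [(172,348),(223,358),(275,362),(325,370),(378,375),(428,382)]: print("lev",toface(z(*u),10).round(1))
print("tab",toface(z(290,495),24).round(1))
for u,v,r_,h in [(362,198,36,125),(157,220,40,92)]: print("by",onz(s,(u,v),h).round())
E
```

```text
[ 5.32039592e+02  9.07666357e+01 -8.59903844e-02] -4.926886105663997 [ 1.52068814  0.40903541 -1.31630344  0.97857914  1.12200456 -0.36267632
 -1.29105585 -0.93780019]
screw [ 36.4  94.3 120.5]
screw [ 36.2 -94.1 120.4]
screw [-91.9  94.9  73.8]
screw [-92.1 -93.4  73.7]
lev [-23.1  62.2 107.4]
lev [-25.1  37.3 106.6]
lev [-24.3  12.2 106.9]
lev [-25.5 -12.1 106.5]
lev [-25.1 -37.6 106.7]
lev [-25.7 -61.8 106.4]
tab [-86.6  -1.8  99.1]
by [535. -99. 125.]
by [486. 295.  92.]
```

```bash
cat >> h.py <<'E'
p=[532.0,90.8,np.radians(-4.93)]; ROW=[-27.2,0,95.2]
A=np.radians(20)
def bw(X): 
    c,q=np.cos(p[2]),np.sin(p[2]); M=np.array([[c,-q,0],[q,c,0],[0,0,1]]); return M@np.array(X)+[p[0],p[1],0]
def face(l,u,h):  # left along row, up slope, above face -> world
    return bw(np.array(ROW)+np.array([u*np.cos(A)-h*np.sin(A), l, u*np.sin(A)+h*np.cos(A)]))
def Rt(tilt=20):
    a=np.radians(tilt); c,q=np.cos(p[2]),np.sin(p[2]); M=np.array([[c,-q,0],[q,c,0],[0,0,1]])
    x=M@[0,1,0]; z=M@[np.sin(a),0,-np.cos(a)]; return R.from_matrix(np.c_[x,np.cross(z,x),z])
def grasp_to(P,tilt=20,L=164):
    r=Rt(tilt); delta(np.array(P)-r.apply([0,0,L]),r)
def where(L=164):  # grasp point in face coordinates
    st=env.state(); r=Rq(st["ee_rot"]); P=st["tcp_pos"]+r.apply([0,0,L]); c,q=np.cos(p[2]),np.sin(p[2])
    X=np.array([[c,q,0],[-q,c,0],[0,0,1]])@(P-[p[0],p[1],0])-ROW
    print("t",round(st["t"],2),"l,u,h",np.round([X[1],X[0]*np.cos(A)+X[2]*np.sin(A),-X[0]*np.sin(A)+X[2]*np.cos(A)],1),"F",st["force"].round(1),"w",round(st["gripper_width"],1))
E
python3 -c "
from h import *
grasp_to(face(0,0,166))"
```

```text
shift m [-0.4118  0.3452 -0.0008] turn deg [-19.94   2.16 -11.94]
```

```bash
python3 -m creep '[[[-0.058,0.049,0],[0,0,0],1],[[-0.116,0.098,0],[-3,0,-2],1],[[-0.17,0.145,0],[-6,0.5,-4],1],[[-0.22,0.19,0],[-9,1,-6],1],[[-0.27,0.23,0],[-12,1.5,-8],1],[[-0.32,0.27,0],[-15,2,-10],1],[[-0.37,0.31,0],[-18,2.2,-12],1],[[-0.412,0.345,0],[-20,2.2,-12],1]]'
python3 -c "
from h import *
where(); grasp_to(face(0,0,166))"
```

```text
t: 1.25
tcp_pos: [377.9, 135.6, 404.8]
ee_rot: [0.129, 0.725, 0.666, 0.119]
force: [1.1, 0.4, 0.2]
gripper_width: 86.6
t 1.25 l,u,h [ 31.6 -15.8 171.5] F [1.1 0.4 0.2] w 86.6
shift m [-0.0315  0.0163  0.0055] turn deg [ 0.23 -0.05  0.11]
```

```bash
python3 -m creep '[[[-0.0315,0.0163,0.0055],[0.2,0,0.1],1],[[-0.0315,0.0163,0.0055],[0.2,0,0.1],1]]'
python3 -c "
from h import *
where(); s=snap('wrist','w1')
import cv2; cv2.imwrite('pics/w1b.png',cv2.convertScaleAbs(s['color'][:,:,::-1],alpha=1.5))"
```

```text
t: 1.5
tcp_pos: [392.9, 100.5, 405.5]
ee_rot: [0.128, 0.727, 0.664, 0.118]
force: [0.2, 0.2, -0.2]
gripper_width: 87.2
t 1.5 l,u,h [ -2.4   0.9 166. ] F [ 0.2  0.2 -0.2] w 87.2
```

View pics/w1b.png

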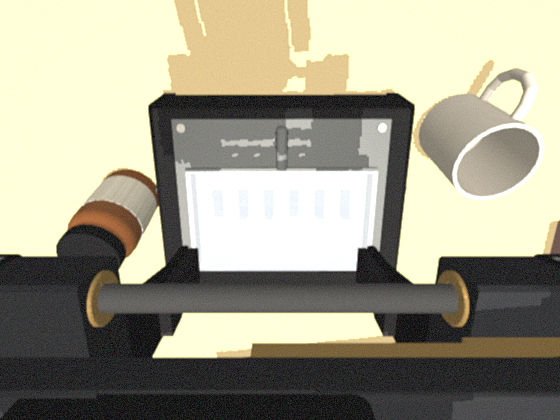

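The wrist view is upside down relative to the robot. The tab runs from (281,127) to (281,170), the front screws are at (181,128) and (382,128), and the cover is a bright hood with levers at about row 200. I'll check these against the prediction.

```bash
python3 - <<'E'
from h import *
s=pickle.load(open("pics/w1.pkl","rb"))
print("pred tab tip top/base top",proj(s,[face(0,-74,35),face(0,-36,35),face(0,-62,35)]).round(1))
print("pred screws",proj(s,[face(94,-68.3,2),face(-94,-68.3,2)]).round(1), "box front edge",proj(s,[bw([-107.5,120,66]),bw([-107.5,-120,66])]).round(1))
print("pred ways",proj(s,[face(62.5-25*i,0,4) for i in range(6)]).round(1).tolist())
c=s["color"][:,:,::-1][80:290,140:420]
cv2.imwrite("pics/w1z.png",cv2.resize(c,None,fx=2.8,fy=2.8,interpolation=cv2.INTER_CUBIC))
E
```

```text
pred tab tip top/base top [[280.4 121.4]
 [280.6 167.3]
 [280.5 136.3]]
pred screws [[381.  127.1]
 [179.3 128.3]] box front edge [[410.2 107.6]
 [150.2 109.2]]
pred ways [[343.8, 199.1], [318.4, 199.2], [293.1, 199.3], [267.7, 199.5], [242.4, 199.6], [217.0, 199.8]]
```

View pics/w1z.png

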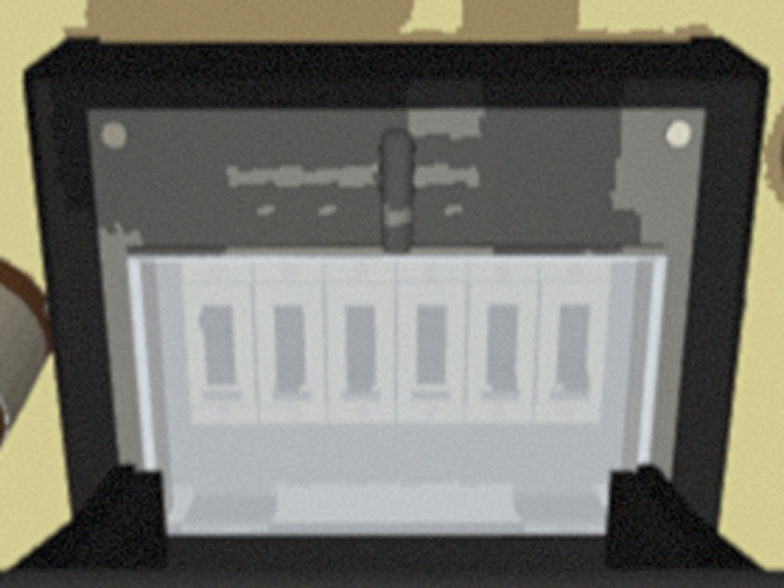

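```bash
python3 -m creep '[[[0.003,-0.05,0.03],[0,0,0],0.6],[[0.0034,-0.063,0.07],[0,0,0],0.6],[[0.0034,-0.063,0.11],[0,0,0],0.6],[[0.0034,-0.063,0.13],[0,0,0],0.6],[[0.0034,-0.063,0.138],[0,0,0],0.6],[[0.0034,-0.063,0.138],[0,0,0],0.6]]'
python3 -c "
from h import *
where(); s=snap('wrist','w2');snap('scene','s2')"
```

```text
t: 2.3
tcp_pos: [380.8, 107.1, 254.1]
ee_rot: [0.127, 0.726, 0.665, 0.118]
force: [-0.7, 0.0, -0.2]
gripper_width: 52.6
t 2.3 l,u,h [  3.3 -63.1  28. ] F [-0.7  0.  -0.2] w 52.6
```

View pics/w2.png

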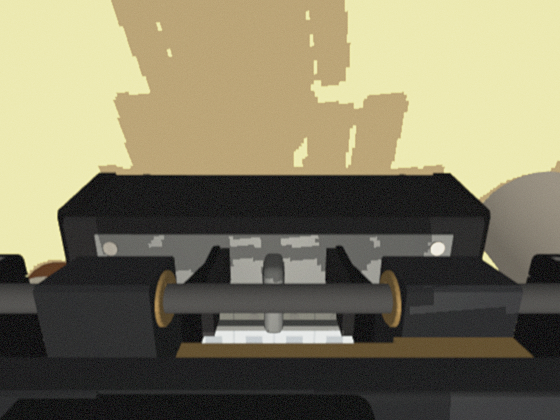

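View pics/s2.png

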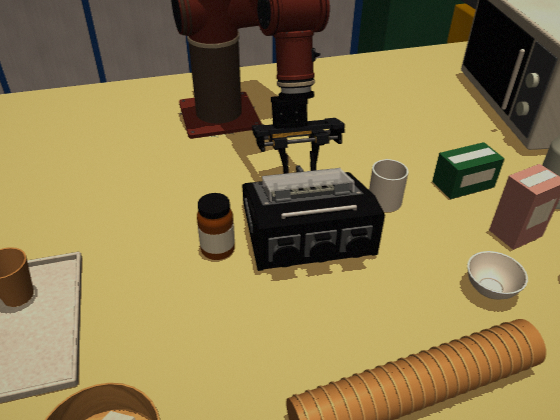

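The tab sits between the fingers in the wrist view: tab at column 273, fingers at 215 and 340. I'll close on it.

```bash
python3 -m creep '[[[-0.002,0.0005,0.002],[0,0,0],0],[[-0.002,0.0005,0.002],[0,0,0],0],[[-0.002,0.0005,0.002],[0,0,0],0],[[-0.002,0.0005,0.002],[0,0,0],0],[[-0.002,0.0005,0.002],[0,0,0],0]]'
python3 -c "
from h import *
where()
# arc rows from measured start
v=np.array([-124.,22])
for i in range(1,17):
    t=2.12*i/16; c,q=np.cos(t),np.sin(t)
    w=np.array([v[0]*c+v[1]*q,-v[0]*q+v[1]*c])-v; print(i,round(t,2),(w/1000*[1,-1]).round(4))
"
```

```text
t: 3.02
tcp_pos: [382.2, 104.8, 253.3]
ee_rot: [0.128, 0.726, 0.665, 0.118]
force: [0.3, 0.5, 0.9]
gripper_width: 10.1
t 3.02 l,u,h [  1.1 -61.5  26.7] F [0.3 0.5 0.9] w 10.1
1 0.13 [ 0.004  -0.0162]
2 0.27 [ 0.0101 -0.0317]
3 0.4 [ 0.0182 -0.0463]
4 0.53 [ 0.0281 -0.0597]
5 0.66 [ 0.0398 -0.0716]
6 0.8 [ 0.0529 -0.0819]
7 0.93 [ 0.0672 -0.0904]
8 1.06 [ 0.0826 -0.0969]
9 1.19 [ 0.0986 -0.1014]
10 1.33 [ 0.1152 -0.1036]
11 1.46 [ 0.1318 -0.1037]
12 1.59 [ 0.1484 -0.1016]
13 1.72 [ 0.1645 -0.0973]
14 1.85 [ 0.1799 -0.0909]
15 1.99 [ 0.1943 -0.0825]
16 2.12 [ 0.2075 -0.0723]
```

Gripped at 10.1 mm. Lifting the first half of the arc.

```bash
python3 -m creep '[[[0,0.004,-0.016],[0,0,0],0],[[0,0.010,-0.032],[0,0,0],0],[[0,0.018,-0.046],[0,0,0],0],[[0,0.028,-0.060],[0,0,0],0],[[0,0.040,-0.072],[0,0,0],0],[[0,0.053,-0.082],[0,0,0],0],[[0,0.067,-0.090],[0,0,0],0],[[0,0.067,-0.090],[0,0,0],0]]'
python3 -c "
from h import *
where(); print(env.state()['joint_pos'].round(2)); snap('scene','s3')"
```

```text
t: 4.03
tcp_pos: [414.7, 101.8, 362.7]
ee_rot: [0.128, 0.726, 0.665, 0.119]
force: [-9.2, 1.4, 7.4]
gripper_width: 10.0
t 4.03 l,u,h [  1.    6.7 118.3] F [-9.2  1.4  7.4] w 10.0
[ 0.08 -0.38  2.19 -0.07  0.99 -1.38]
```

View pics/s3.png

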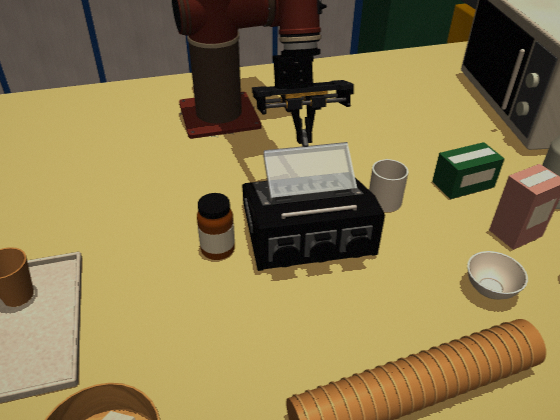

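The cover is at about 53 degrees and follows the hand. The 12 N points outward along the radius, so I'll run about 2 mm further out.

```bash
python3 -m creep '[[[0,0.015,-0.0085],[0,0,0],0],[[0,0.031,-0.013],[0,0,0],0],[[0,0.048,-0.0152],[0,0,0],0],[[0,0.065,-0.0153],[0,0,0],0],[[0,0.0815,-0.0132],[0,0,0],0],[[0,0.098,-0.0089],[0,0,0],0],[[0,0.1135,-0.0022],[0,0,0],0],[[0,0.1135,-0.0022],[0,0,0],0]]'
python3 -c "
from h import *
where()"
```

```text
t: 5.08
tcp_pos: [521.4, 92.2, 405.1]
ee_rot: [0.13, 0.726, 0.664, 0.12]
force: [0.9, 0.4, 3.2]
gripper_width: 9.8
t 5.08 l,u,h [  0.7 122.4 121.6] F [0.9 0.4 3.2] w 9.8
```

```bash
python3 -m creep '[[[0,0.008,0.0045],[0,0,0],0],[[0,0.015,0.009],[0,0,0],0],[[0,0.022,0.014],[0,0,0],0],[[0,0.0255,0.017],[0,0,0],0],[[0,0.0255,0.017],[0,0,0],0]]'
python3 -c "
from h import *
where();snap('scene','s4')"
```

```text
t: 5.7
tcp_pos: [551.7, 89.5, 398.4]
ee_rot: [0.13, 0.726, 0.664, 0.12]
force: [1.7, 0.0, 4.0]
gripper_width: 10.0
t 5.7 l,u,h [  0.6 149.  104.8] F [1.7 0.  4. ] w 10.0
```

View pics/s4.png

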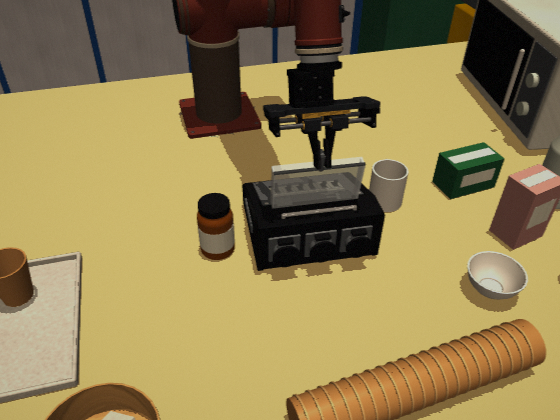

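```bash
python3 -m creep '[[[0,0.003,0.0026],[0,0,0],0],[[0,0.006,0.0052],[0,0,0],0],[[0,0.006,0.0052],[0,0,0],0]]'
python3 -c "
from h import *
where()"
```

```text
t: 6.12
tcp_pos: [557.2, 89.2, 397.0]
ee_rot: [0.128, 0.726, 0.665, 0.118]
force: [-23.9, 0.7, 21.5]
gripper_width: 9.8
t 6.12 l,u,h [  0.6 152.8 101.7] F [-23.9   0.7  21.5] w 9.8
```

The hand met the stop (32 N), so the cover is fully up. I'll unload, release and back off to look at the levers.

```bash
python3 -m creep '[[[0,-0.001,0],[0,0,0],0],[[0,-0.001,0],[0,0,0],0.5],[[0,-0.001,0],[0,0,0],0.5],[[0,-0.001,0],[0,0,0],0.5],[[0,-0.001,-0.03],[0,0,0],0.5],[[0,-0.02,-0.06],[0,0,0],0.5],[[0,-0.08,-0.075],[0,0,0],0.3],[[0,-0.14,-0.075],[0,0,0],0]]'
python3 -c "
from h import *
where()"
python3 -m creep '[[[0,-0.06,0.0],[0,0,0],0],[[0,-0.06,0.0],[0,0,0],0]]'
python3 -c "
from h import *
where()
s=snap('wrist','w5');snap('scene','s5')
w=proj(s,[face(62.5-25*i,0,4) for i in range(6)]); print(w.round(0).tolist())
c=s['color'][:,:,::-1][100:310,140:420]
cv2.imwrite('pics/w5z.png',cv2.resize(cv2.convertScaleAbs(c,alpha=1.2),None,fx=2.8,fy=2.8,interpolation=cv2.INTER_CUBIC))"
```

```text
t: 7.12
tcp_pos: [399.5, 103.1, 420.2]
ee_rot: [0.129, 0.726, 0.664, 0.119]
force: [-1.3, 0.0, 0.2]
gripper_width: 30.6
t 7.12 l,u,h [  1.   12.3 177.6] F [-1.3  0.   0.2] w 30.6
t: 7.38
tcp_pos: [339.6, 108.3, 395.7]
ee_rot: [0.128, 0.726, 0.665, 0.118]
force: [1.0, 1.0, 0.5]
gripper_width: 11.0
t 7.38 l,u,h [  1.  -53.3 175.1] F [1.  1.  0.5] w 11.0
[[336.0, 247.0], [312.0, 247.0], [289.0, 247.0], [265.0, 247.0], [241.0, 248.0], [218.0, 248.0]]
```

View pics/w5z.png

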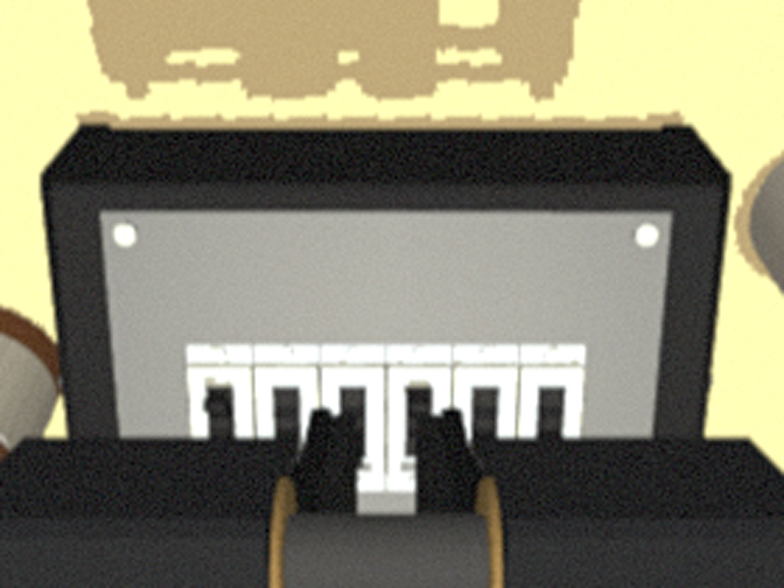

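View pics/s5.png

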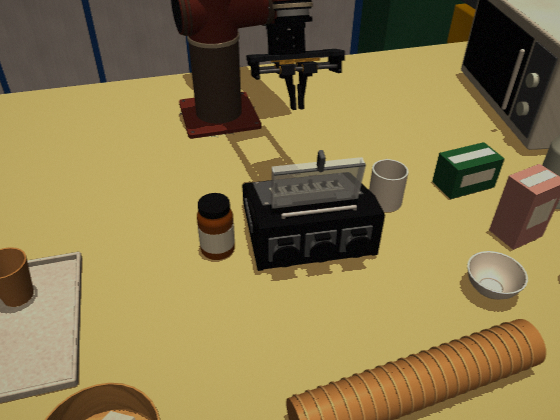

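The scene view shows the cover standing open. In the wrist view the fingers hide the levers, so I'll move up-slope for a clear look.

```bash
python3 -m creep '[[[0,0.03,0.0],[0,0,0],0],[[0,0.053,-0.01],[0,0,0],0],[[0,0.053,-0.01],[0,0,0],0]]'
python3 -c "
from h import *
where()
s=snap('wrist','w6')
w=proj(s,[face(62.5-25*i,u,4) for u in (-22.5,0,22.5) for i in (0,5) ]); print(w.round(1).tolist())
for sg in (1,-1): print(sg,proj(s,[face(62.5-25*i,12.5*sg,16.5) for i in range(6) ]).round(0).tolist())
c=s['color'][:,:,::-1][150:270,180:380]
cv2.imwrite('pics/w6z.png',cv2.resize(c,None,fx=4,fy=4,interpolation=cv2.INTER_CUBIC))"
```

```text
t: 7.85
tcp_pos: [391.9, 103.8, 429.8]
ee_rot: [0.131, 0.726, 0.664, 0.121]
force: [-0.8, 0.5, -0.5]
gripper_width: 0.4
t 7.85 l,u,h [  1.1   9.3 189.3] F [-0.8  0.5 -0.5] w 0.4
[[337.2, 163.2], [215.5, 163.8], [336.2, 184.8], [216.8, 185.4], [335.2, 205.5], [218.0, 206.1]]
1 [[338.0, 199.0], [313.0, 199.0], [289.0, 200.0], [264.0, 200.0], [240.0, 200.0], [215.0, 200.0]]
-1 [[339.0, 175.0], [314.0, 175.0], [289.0, 175.0], [264.0, 175.0], [239.0, 175.0], [214.0, 176.0]]
```

View pics/w6z.png

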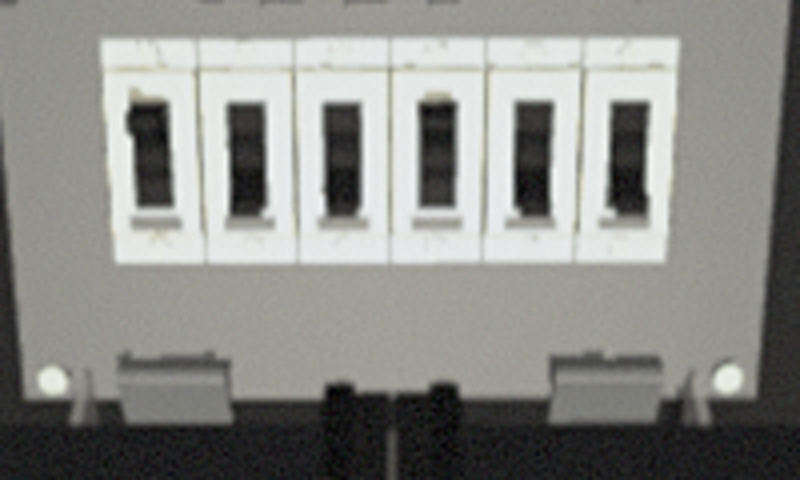

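```bash
python3 -c "
from h import *
s=pickle.load(open('pics/w6.pkl','rb'))
c=s['color'][:,:,::-1][160:225,200:360]
c=cv2.convertScaleAbs(c,alpha=3)
cv2.imwrite('pics/w6y.png',cv2.resize(c,None,fx=5,fy=5,interpolation=cv2.INTER_CUBIC))
s=pickle.load(open('pics/s5.pkl','rb'))
print(proj(s,[face(62.5-25*i,4,4) for i in range(6) ]).round(0).tolist())
c=s['color'][:,:,::-1][150:230,230:400]
c=cv2.convertScaleAbs(c,alpha=1.5)
cv2.imwrite('pics/s5y.png',cv2.resize(c,None,fx=4.6,fy=4.6,interpolation=cv2.INTER_CUBIC))"
```

```text
[[334.0, 183.0], [323.0, 184.0], [311.0, 186.0], [300.0, 187.0], [288.0, 188.0], [276.0, 190.0]]
```

View pics/w6y.png

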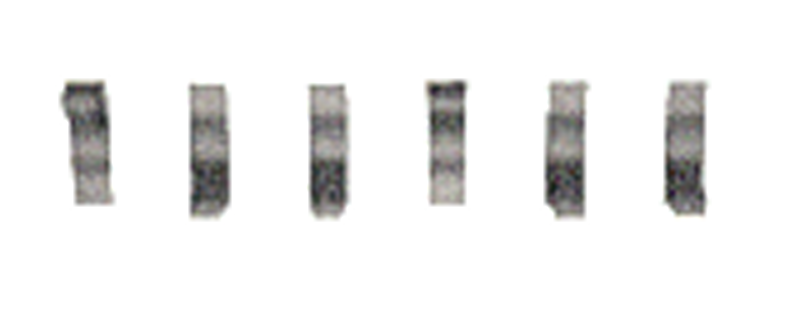

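View pics/s5y.png

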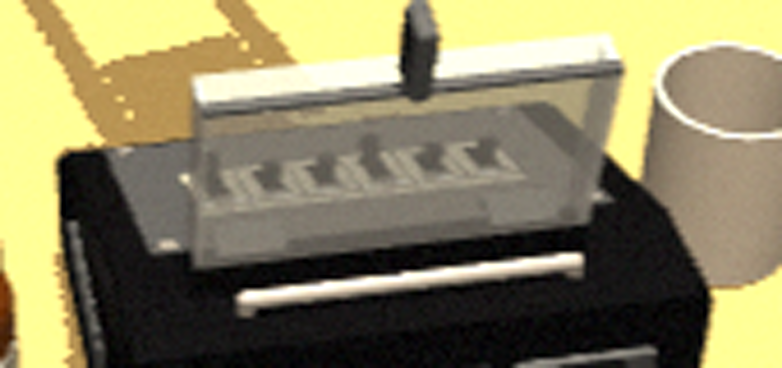

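The contrast view (image left to right = breakers 6 to 1) shows 6 off, 5 on, 4 on, 3 off, 2 on and 1 on. So 2 has to go off, 3 on and 5 off. The fronts and slots lie about 3 mm further up-slope and 1 mm further left than I modelled, so I'm correcting the row.

```bash
sed -i 's/ROW=\[-27.2,0,95.2\]/ROW=[-24.1,1.0,96.3]/' h.py; python3 -c "
from h import *
where(182); grasp_to(face(37.5,30,50),L=182)"
```

```text
t 7.9 l,u,h [1.000e-01 4.100e+00 1.703e+02] F [-0.2 -1.6 -0.5] w 0.2
shift m [0.0376 0.0261 0.1205] turn deg [ 0.37 -0.06 -0.21]
```

```bash
python3 -m creep '[[[0.02,0.02,0.04],[0,0,0],0],[[0.0376,0.026,0.08],[0.4,0,-0.2],0],[[0.0376,0.026,0.12],[0.4,0,-0.2],0],[[0.0376,0.026,0.12],[0.4,0,-0.2],0],[[0.0376,0.026,0.12],[0.4,0,-0.2],0]]'
python3 -c "
from h import *
where(182); grasp_to(face(37.5,30,8.5),L=182)
s=snap('wrist','w7')
print(proj(s,[face(37.5,12.5,16.5),face(62.5,12.5,16.5)]).round())"
```

```text
t: 8.52
tcp_pos: [460.0, 135.7, 325.7]
ee_rot: [0.127, 0.726, 0.666, 0.118]
force: [0.0, -0.4, 0.0]
gripper_width: 0.9
t 8.53 l,u,h [37.7 30.  51.2] F [ 0.  -0.4  0. ] w 0.9
shift m [-0.0001 -0.0001  0.0427] turn deg [-0.02 -0.06 -0.01]
[[278. 215.]
 [317. 215.]]
```

View pics/w7.png

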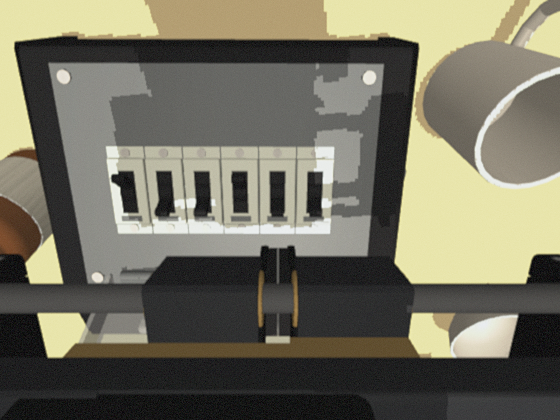

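The fingers (column 278) line up with lever 2 (column 277) and sit up-slope of it. Descending.

```bash
python3 -m creep '[[[0,0,0.02],[0,0,0],0],[[0,0,0.036],[0,0,0],0],[[0,0,0.0425],[0,0,0],0],[[0,0,0.0425],[0,0,0],0]]'
python3 -c "
from h import *
where(182)
s=snap('wrist','w8')"
```

```text
t: 9.07
tcp_pos: [474.7, 134.4, 286.5]
ee_rot: [0.128, 0.726, 0.666, 0.118]
force: [-0.2, -0.4, 0.4]
gripper_width: 0.1
t 9.07 l,u,h [37.8 30.7  9.3] F [-0.2 -0.4  0.4] w 0.1
```

View pics/w8.png

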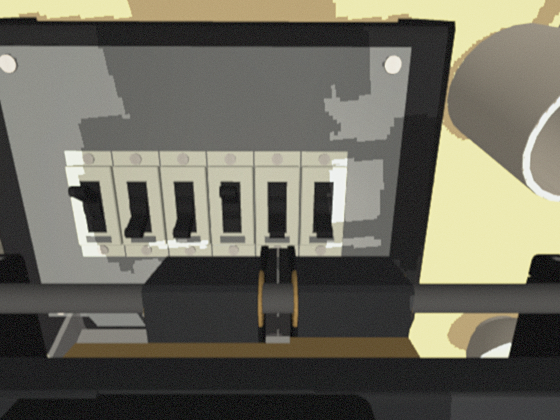

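The tip is just behind lever 2, with no contact. Dragging down-slope.

```bash
python3 -m creep '[[[0,-0.006,0],[0,0,0],0],[[0,-0.012,0],[0,0,0],0],[[0,-0.018,0],[0,0,0],0],[[0,-0.023,0],[0,0,0],0],[[0,-0.023,0],[0,0,0],0]]'
python3 -c "
from h import *
where(182)
s=snap('wrist','w9')"
```

```text
t: 9.75
tcp_pos: [452.2, 136.4, 278.0]
ee_rot: [0.127, 0.726, 0.666, 0.117]
force: [-0.4, 0.4, -0.1]
gripper_width: 0.3
t 9.75 l,u,h [37.7  6.2  9. ] F [-0.4  0.4 -0.1] w 0.3
```

View pics/w9.png

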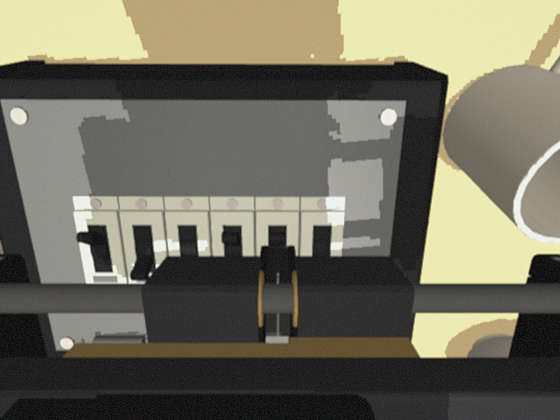

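```bash
python3 -m creep '[[[0,0.003,-0.005],[0,0,0],0],[[0,0.004,-0.025],[0,0,0],0],[[0,0.004,-0.045],[0,0,0],0],[[-0.012,0.004,-0.055],[0,0,0],0],[[-0.024,-0.002,-0.055],[0,0,0],0]]'
python3 -c "
from h import *
where(182)
s=snap('wrist','w10')"
```

```text
t: 10.42
tcp_pos: [430.1, 113.5, 330.0]
ee_rot: [0.128, 0.725, 0.666, 0.118]
force: [0.4, -0.9, 0.2]
gripper_width: 0.4
t 10.43 l,u,h [13.1  5.6 64.8] F [ 0.4 -0.9  0.2] w 0.4
```

View pics/w10.png

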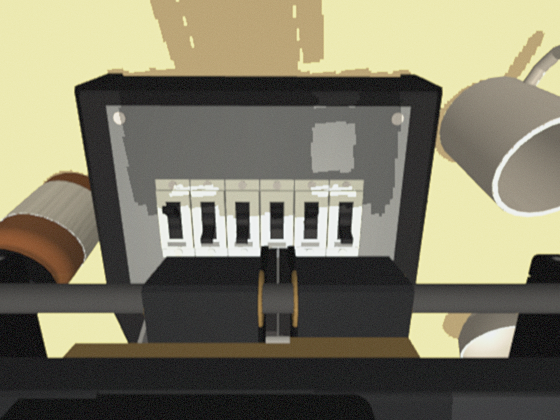

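```bash
cat >> h.py <<'E'
def zoom(s,fn,r0,r1,c0,c1,k,al=3):
    c=s['color'][r0:r1,c0:c1,::-1]; cv2.imwrite(f'pics/{fn}.png',cv2.resize(cv2.convertScaleAbs(c,alpha=al),None,fx=k,fy=k,interpolation=cv2.INTER_CUBIC))
E
python3 -c "
from h import *
zoom(pickle.load(open('pics/w10.pkl','rb')),'w10z',170,265,145,375,3.4)"
```

```text
(no output)
```

View pics/w10z.png

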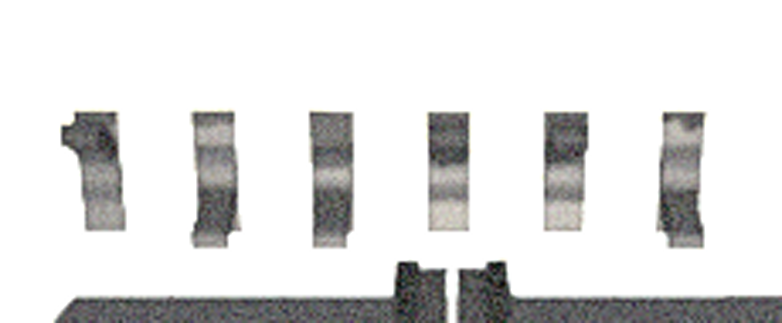

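Lever 2 is now off (it matches 3) and lever 1 is still on. Next is lever 3, pushed up-slope from below.

```bash
python3 -m creep '[[[0,-0.02,0],[0,0,0],0],[[-0.0006,-0.036,0.01],[0,0,0],0],[[-0.0006,-0.036,0.04],[0,0,0],0],[[-0.0006,-0.036,0.056],[0,0,0],0],[[-0.0006,-0.036,0.056],[0,0,0],0]]'
python3 -c "
from h import *
where(182)"
python3 -m creep '[[[0,0.006,0],[0,0,0],0],[[0,0.012,0],[0,0,0],0],[[0,0.018,0],[0,0,0],0],[[0,0.025,0],[0,0,0],0],[[0,0.025,0],[0,0,0],0]]'
python3 -c "
from h import *
where(182)"
```

```text
t: 11.1
tcp_pos: [413.1, 112.6, 261.3]
ee_rot: [0.126, 0.726, 0.666, 0.115]
force: [-0.4, 0.0, -0.0]
gripper_width: 0.3
t 11.1 l,u,h [ 10.2 -35.2   6. ] F [-0.4  0.  -0. ] w 0.3
t: 11.72
tcp_pos: [437.6, 110.5, 270.8]
ee_rot: [0.127, 0.726, 0.666, 0.116]
force: [-0.1, -0.4, 0.2]
gripper_width: 0.7
t 11.72 l,u,h [10.4 -8.3  6.5] F [-0.1 -0.4  0.2] w 0.7
```

```bash
python3 -m creep '[[[0,0.003,0],[0,0,0],0],[[0,0.004,0],[0,0,0],0],[[0,-0.001,-0.005],[0,0,0],0],[[0,-0.001,-0.03],[0,0,0],0],[[-0.023,0.015,-0.055],[0,0,0],0],[[-0.047,0.015,-0.055],[0,0,0],0],[[-0.047,0.015,-0.055],[0,0,0],0]]'
python3 -c "
from h import *
where(182)
zoom(snap('wrist','w11'),'w11z',150,265,145,375,3.4)"
```

```text
t: 12.6
tcp_pos: [429.1, 63.2, 328.6]
ee_rot: [0.128, 0.727, 0.665, 0.116]
force: [-0.5, 0.1, -0.5]
gripper_width: 0.2
t 12.6 l,u,h [-37.7   7.7  62.3] F [-0.5  0.1 -0.5] w 0.2
```

View pics/w11z.png

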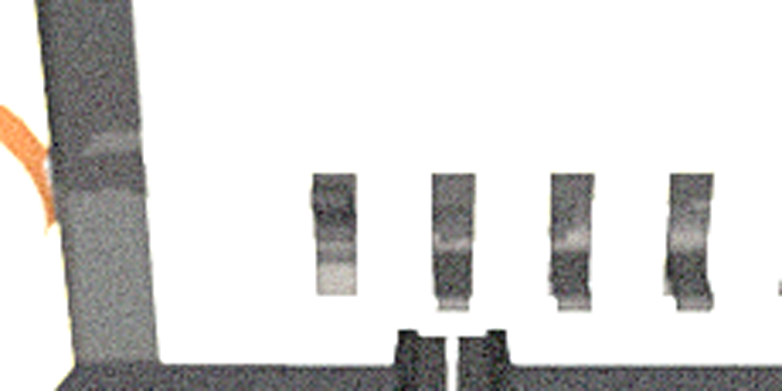

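View pics/w11.png

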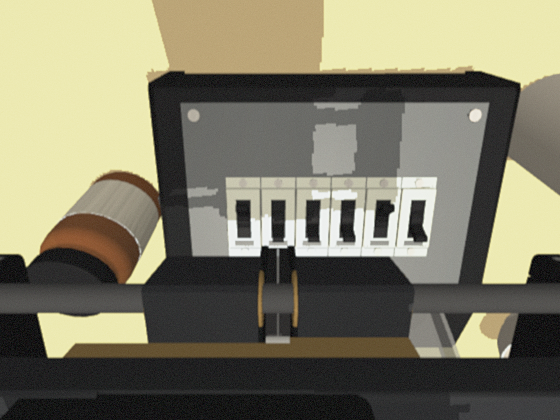

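Now 6 off, 5 on, 4 on, 3 on, 2 off, 1 on. The hand is over lever 5 (column 278), so next I drag that one down-slope.

```bash
python3 -m creep '[[[0,0.015,0],[0,0,0],0],[[0,0.023,0],[0,0,0],0],[[0,0.0235,0.02],[0,0,0],0],[[0,0.0235,0.04],[0,0,0],0],[[0,0.0235,0.053],[0,0,0],0],[[0,0.0235,0.053],[0,0,0],0]]'
python3 -c "
from h import *
where(182)"
```

```text
t: 13.4
tcp_pos: [468.9, 60.3, 285.1]
ee_rot: [0.126, 0.727, 0.665, 0.115]
force: [-1.2, -0.7, 0.1]
gripper_width: 0.3
t 13.4 l,u,h [-37.   29.6   7.8] F [-1.2 -0.7  0.1] w 0.3
```

```bash
python3 -m creep '[[[0,-0.006,0],[0,0,0],0],[[0,-0.012,0],[0,0,0],0],[[0,-0.018,0],[0,0,0],0],[[0,-0.024,0],[0,0,0],0],[[0,-0.024,0],[0,0,0],0],[[0,-0.02,-0.01],[0,0,0],0],[[0,-0.02,-0.05],[0,0,0],0],[[0,-0.02,-0.09],[0,0,0],0]]'
python3 -m creep '[[[0.02,0,-0.03],[0,0,0],0],[[0.037,0,-0.06],[0,0,0],0],[[0.037,0,-0.06],[0,0,0],0]]'
python3 -c "
from h import *
where(182)
zoom(snap('wrist','w12'),'w12z',130,270,180,380,3.9)"
```

```text
t: 14.4
tcp_pos: [419.3, 64.7, 363.9]
ee_rot: [0.126, 0.727, 0.665, 0.115]
force: [0.4, -0.1, 0.8]
gripper_width: -0.0
t: 14.78
tcp_pos: [402.7, 104.3, 423.4]
ee_rot: [0.127, 0.726, 0.666, 0.117]
force: [1.0, -0.1, -0.5]
gripper_width: 0.3
t 14.78 l,u,h [  1.3  11.9 161.6] F [ 1.  -0.1 -0.5] w 0.3
```

View pics/w12z.png

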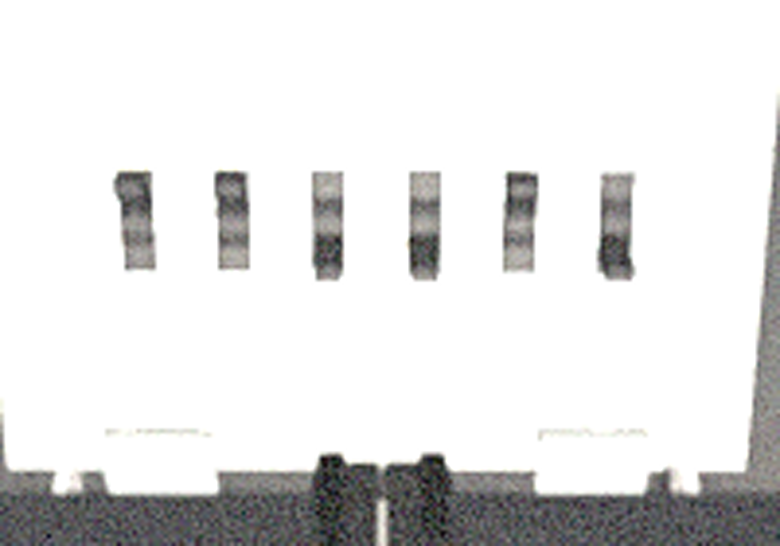

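View pics/w12.png

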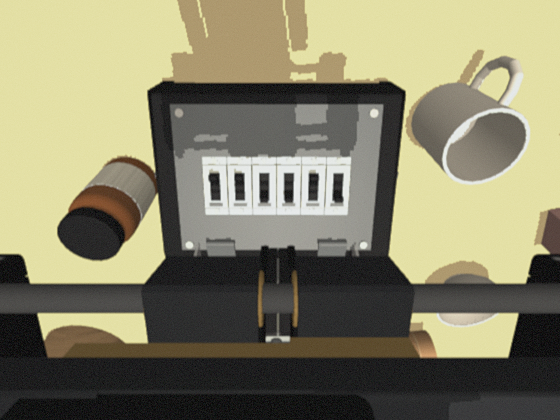

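Reading from breaker 1: on, off, on, on, off, off, as asked. I'll go back to the tab and re-grip it to shut the cover.

```bash
python3 -m creep '[[[0,0.04,-0.01],[0,0,0],0.5],[[-0.0015,0.08,-0.01],[0,0,0],0.5],[[-0.0015,0.12,-0.01],[0,0,0],0.5],[[-0.0015,0.137,-0.01],[0,0,0],0.5],[[-0.0015,0.137,0.02],[0,0,0],0.5],[[-0.0015,0.137,0.02],[0,0,0],0.5]]'
python3 -c "
from h import *
where(); grasp_to(face(-0.4,149,102))
snap('wrist','w13')"
```

```text
t: 15.58
tcp_pos: [537.1, 89.5, 444.0]
ee_rot: [0.123, 0.727, 0.666, 0.112]
force: [-0.2, -0.2, -0.3]
gripper_width: 42.4
t 15.57 l,u,h [ -2.2 144.1 152.8] F [-0.2 -0.2 -0.3] w 42.4
shift m [0.0015 0.0033 0.0507] turn deg [-0.83  0.14 -0.11]
```

View pics/w13.png

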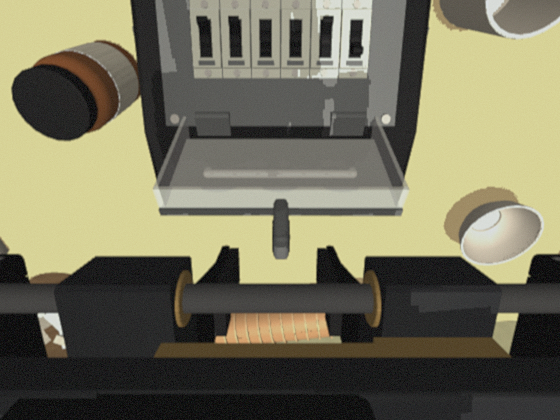

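The tab (column 281) lies between the open fingers (230–325). Lowering onto it and gripping.

```bash
python3 -m creep '[[[0.0015,0.003,0.02],[-0.8,0,0],0.5],[[0.0015,0.003,0.04],[-0.8,0,0],0.5],[[0.0015,0.003,0.05],[-0.8,0,0],0.5],[[0.0015,0.003,0.05],[-0.8,0,0],0.5],[[0.0015,0.003,0.05],[-0.8,0,0],0],[[0.0015,0.003,0.05],[-0.8,0,0],0],[[0.0015,0.003,0.05],[-0.8,0,0],0],[[0.0015,0.003,0.05],[-0.8,0,0],0]]'
python3 -c "
from h import *
where()
st=env.state(); H=np.array([62.,4.])
P=np.array([149.,102.]); v=P-H; print(np.hypot(*v))
for i in range(1,17):
    t=-2.1*i/16; c,q=np.cos(t),np.sin(t)
    w=np.array([v[0]*c+v[1]*q,-v[0]*q+v[1]*c])-v; print(i,round(t,2),(w/1000*[1,-1]).round(4))
"
```

```text
t: 16.62
tcp_pos: [556.6, 89.5, 400.0]
ee_rot: [0.13, 0.726, 0.665, 0.118]
force: [-0.3, -0.2, -0.1]
gripper_width: 11.3
t 16.62 l,u,h [ -0.5 150.2 104.8] F [-0.3 -0.2 -0.1] w 11.3
131.04579352272242
1 -0.13 [-0.0136 -0.0105]
2 -0.26 [-0.0284 -0.0192]
3 -0.39 [-0.0443 -0.0259]
4 -0.53 [-0.0608 -0.0304]
5 -0.66 [-0.0779 -0.0327]
6 -0.79 [-0.0951 -0.0328]
7 -0.92 [-0.1121 -0.0306]
8 -1.05 [-0.1287 -0.0262]
9 -1.18 [-0.1446 -0.0197]
10 -1.31 [-0.1595 -0.0111]
11 -1.44 [-0.1732 -0.0007]
12 -1.58 [-0.1854  0.0114]
13 -1.71 [-0.1959  0.025 ]
14 -1.84 [-0.2045  0.0399]
15 -1.97 [-0.2111  0.0558]
16 -2.1 [-0.2155  0.0724]
```

```bash
python3 -m creep '[[[0,0,0],[0,0,0],0],[[0,0,0],[0,0,0],0]]'; python3 -c "
from h import *
where()
H=np.array([63.,3.2])
P=np.array([150.,104.2]); v=P-H; print(np.hypot(*v))
for i in range(1,17):
    t=-2.1*i/16; c,q=np.cos(t),np.sin(t)
    w=np.array([v[0]*c+v[1]*q,-v[0]*q+v[1]*c])-v; print(i,round(t,2),(w/1000*[1,-1]).round(4),(P+w).round())
"
```

```text
t: 16.88
tcp_pos: [556.6, 89.6, 400.0]
ee_rot: [0.129, 0.726, 0.665, 0.118]
force: [0.3, 0.5, -0.8]
gripper_width: 9.8
t 16.88 l,u,h [ -0.4 150.1 104.7] F [ 0.3  0.5 -0.8] w 9.8
133.30416347586447
1 -0.13 [-0.014  -0.0105] [136. 115.]
2 -0.26 [-0.0292 -0.0191] [121. 123.]
3 -0.39 [-0.0454 -0.0256] [105. 130.]
4 -0.53 [-0.0623 -0.03  ] [ 88. 134.]
5 -0.66 [-0.0797 -0.0321] [ 70. 136.]
6 -0.79 [-0.0972 -0.0319] [ 53. 136.]
7 -0.92 [-0.1145 -0.0294] [ 36. 134.]
8 -1.05 [-0.1313 -0.0247] [ 19. 129.]
9 -1.18 [-0.1474 -0.0178] [  3. 122.]
10 -1.31 [-0.1624 -0.0089] [-12. 113.]
11 -1.44 [-0.1762  0.0019] [-26. 102.]
12 -1.58 [-0.1884  0.0144] [-38.  90.]
13 -1.71 [-0.1988  0.0284] [-49.  76.]
14 -1.84 [-0.2074  0.0437] [-57.  61.]
15 -1.97 [-0.2138  0.0599] [-64.  44.]
16 -2.1 [-0.2181  0.0769] [-68.  27.]
```

```bash
python3 -m creep '[[[0,-0.014,-0.0105],[0,0,0],0],[[0,-0.029,-0.019],[0,0,0],0],[[0,-0.045,-0.0255],[0,0,0],0],[[0,-0.062,-0.030],[0,0,0],0],[[0,-0.080,-0.032],[0,0,0],0],[[0,-0.097,-0.032],[0,0,0],0],[[0,-0.1145,-0.0294],[0,0,0],0],[[0,-0.1145,-0.0294],[0,0,0],0]]'
python3 -c "
from h import *
where()"
```

```text
t: 17.88
tcp_pos: [438.9, 100.0, 387.9]
ee_rot: [0.129, 0.726, 0.665, 0.118]
force: [-0.4, 0.8, -1.7]
gripper_width: 9.8
t 17.88 l,u,h [-1.000e-01  3.490e+01  1.337e+02] F [-0.4  0.8 -1.7] w 9.8
```

```bash
python3 -m creep '[[[0,-0.017,0.005],[0,0,0],0],[[0,-0.033,0.0116],[0,0,0],0],[[0,-0.048,0.0205],[0,0,0],0],[[0,-0.0615,0.0313],[0,0,0],0],[[0,-0.074,0.0438],[0,0,0],0],[[0,-0.084,0.0578],[0,0,0],0],[[0,-0.0925,0.073],[0,0,0],0],[[0,-0.0925,0.073],[0,0,0],0]]'
python3 -c "
from h import *
where()"
```

```text
t: 18.88
tcp_pos: [377.7, 105.4, 286.5]
ee_rot: [0.13, 0.726, 0.665, 0.119]
force: [7.8, 1.0, -1.5]
gripper_width: 9.9
t 18.88 l,u,h [  0.1 -57.2  59.5] F [ 7.8  1.  -1.5] w 9.9
```

```bash
python3 -m creep '[[[0,-0.0025,0.008],[0,0,0],0],[[0,-0.005,0.016],[0,0,0],0],[[0,-0.007,0.024],[0,0,0],0],[[0,-0.0085,0.031],[0,0,0],0],[[0,-0.0085,0.034],[0,0,0],0],[[0,-0.0085,0.036],[0,0,0],0]]'
python3 -c "
from h import *
where()"
```

```text
t: 19.62
tcp_pos: [382.9, 105.1, 251.8]
ee_rot: [0.13, 0.726, 0.665, 0.119]
force: [-19.9, -1.3, 32.8]
gripper_width: 10.2
t 19.62 l,u,h [  0.2 -64.2  25.1] F [-19.9  -1.3  32.8] w 10.2
```

The cover has met its seat (38 N, h = 25 as when first gripped). Unloading, releasing and backing off.

```bash
python3 -m creep '[[[0,0,0],[0,0,0],0],[[0,0,0],[0,0,0],0.5],[[0,0,0],[0,0,0],0.5],[[0,0,0],[0,0,0],0.5],[[0,0,-0.02],[0,0,0],0.5],[[0,0,-0.07],[0,0,0],0.5],[[0,0.02,-0.13],[0,0,0],0.5],[[0,0.055,-0.16],[0,0,0],0.5]]'
python3 -c "
from h import *
where()
s=snap('wrist','w14'); zoom(s,'w14z',90,290,140,420,2.8,1.2); zoom(snap('scene','s14'),'s14z',150,270,230,420,4.2,1.3); snap('top','t14')"
```

```text
t: 20.62
tcp_pos: [378.5, 105.9, 424.1]
ee_rot: [0.131, 0.725, 0.665, 0.12]
force: [0.8, 0.5, 0.5]
gripper_width: 43.8
t 20.62 l,u,h [  0.7  -8.6 188.6] F [0.8 0.5 0.5] w 43.8
```

View pics/w14z.png

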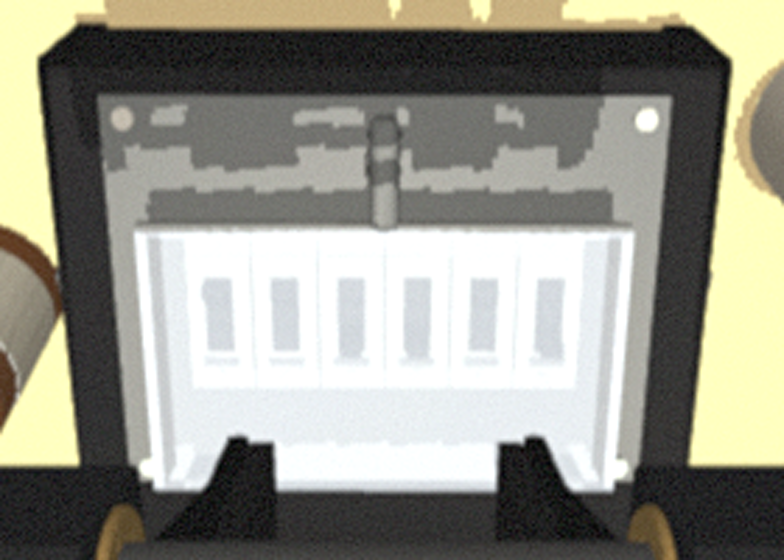

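View pics/s14z.png

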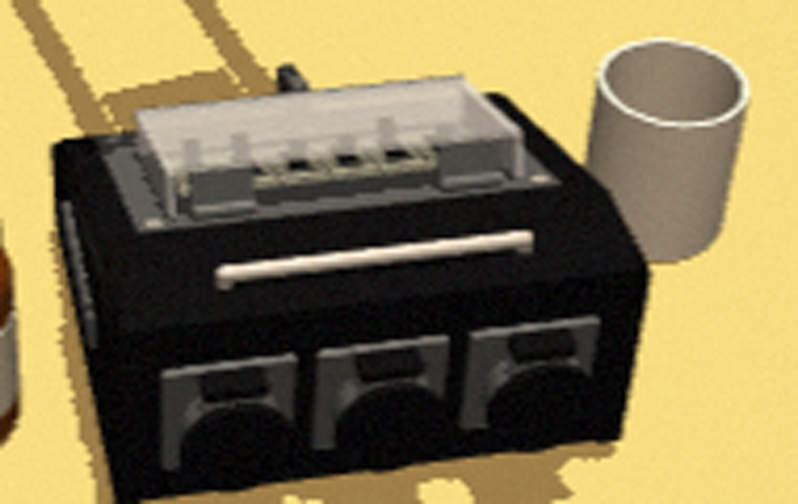

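View pics/t14.png

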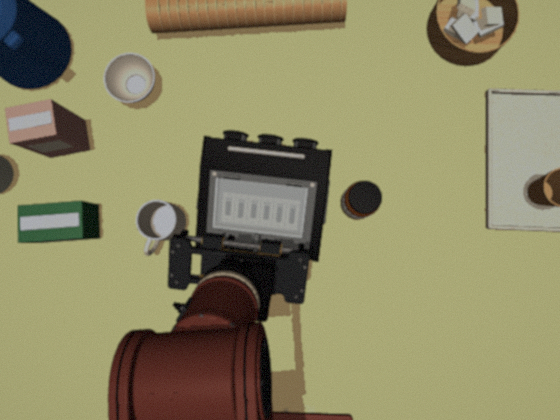

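The mug and jar are where they were, and the cover looks shut. I'll compare the hood against the first scene picture, pixel by pixel.

```bash
python3 -c "
from h import *
a=cv2.imread('pics/scene1.png');b=cv2.imread('pics/s14.png')
o=np.vstack([cv2.resize(x[160:215,245:370],None,fx=5.6,fy=5.2,interpolation=cv2.INTER_NEAREST) for x in (a,b)])
cv2.imwrite('pics/cmp.png',o)
g=lambda x:np.float64(cv2.cvtColor(x,cv2.COLOR_BGR2GRAY))
for n,(r0,r1,c0,c1) in dict(hoodfront=(165,185,262,360),tab=(162,180,290,310),box=(210,260,250,380),mug=(158,215,368,412),jar=(190,262,195,238)).items():
    print(n,[np.round(v,2) for v in cv2.phaseCorrelate(g(a[r0:r1,c0:c1]),g(b[r0:r1,c0:c1]))])
"
```

```text
hoodfront [array([ 0.09, -0.17]), np.float64(0.89)]
tab [array([ 0.1 , -0.18]), np.float64(0.88)]
box [array([0.49, 0.03]), np.float64(1.01)]
mug [array([ 0.5 , -0.02]), np.float64(1.0)]
jar [array([0.46, 0.01]), np.float64(0.99)]
```

View pics/cmp.png

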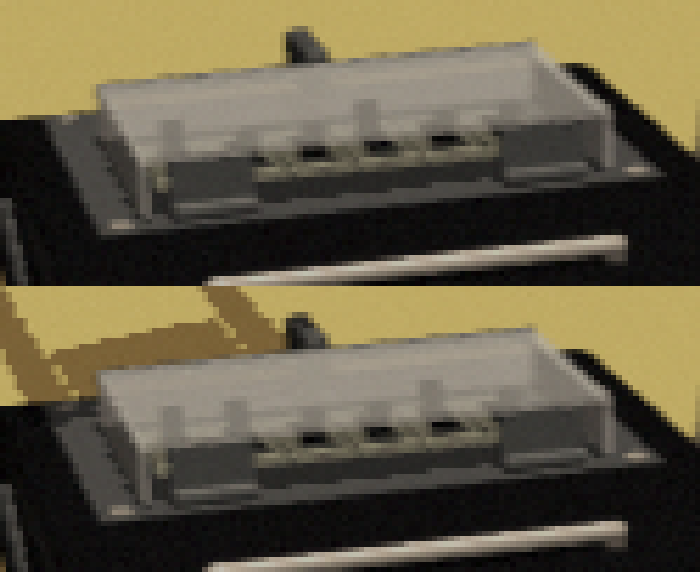

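The mug, jar and box have not shifted relative to each other. The hood is within about 0.2 px, which could be shadow. As insurance I'll press lightly on the tab's top with closed fingers.

```bash
python3 -m creep '[[[0,-0.03,0.02],[0,0,0],0],[[-0.001,-0.053,0.05],[0,0,0],0],[[-0.001,-0.053,0.09],[0,0,0],0],[[-0.001,-0.053,0.12],[0,0,0],0],[[-0.001,-0.053,0.125],[0,0,0],0],[[-0.001,-0.053,0.125],[0,0,0],0]]'
python3 -c "
from h import *
where(182)"
```

```text
t: 21.52
tcp_pos: [373.8, 105.0, 287.3]
ee_rot: [0.131, 0.726, 0.665, 0.12]
force: [0.0, -0.4, -0.0]
gripper_width: 0.8
t 21.52 l,u,h [ -0.7 -60.   43.6] F [ 0.  -0.4 -0. ] w 0.8
```

```bash
python3 -m creep '[[[0,0,0.004],[0,0,0],0],[[0,0,0.007],[0,0,0],0],[[0,0,0.009],[0,0,0],0],[[0,0,0.009],[0,0,0],0]]'
```

```text
t: 22.02
tcp_pos: [376.9, 104.7, 278.9]
ee_rot: [0.131, 0.726, 0.665, 0.12]
force: [0.6, -0.3, 0.0]
gripper_width: 0.7
```

```bash
python3 -m creep '[[[0,0,0.001],[0,0,0],0],[[0,0,0.002],[0,0,0],0],[[0,0,0.002],[0,0,0],0]]';python3 -m creep '[[[0,0,0.001],[0,0,0],0],[[0,0,0.002],[0,0,0],0],[[0,0,0.002],[0,0,0],0]]'
python3 -c "
from h import *
where(182)"
```

```text
t: 22.4
tcp_pos: [377.6, 104.7, 276.9]
ee_rot: [0.131, 0.726, 0.665, 0.12]
force: [1.0, 0.2, -0.4]
gripper_width: 0.6
t: 22.78
tcp_pos: [378.3, 104.7, 275.9]
ee_rot: [0.131, 0.726, 0.665, 0.119]
force: [-10.3, -0.7, 12.8]
gripper_width: 0.5
t 22.77 l,u,h [ -0.7 -59.8  31.4] F [-10.3  -0.7  12.8] w 0.5
```

Pressed with 16 N against the seat. Retreating well clear and making a final check.

```bash
python3 -m creep '[[[0,0,-0.01],[0,0,0],0],[[0,0,-0.05],[0,0,0],0],[[0,0,-0.1],[0,0,0],0],[[0,0.03,-0.15],[0,0,0],0],[[0,0.055,-0.155],[0,0,0],0],[[0,0.055,-0.155],[0,0,0],0]]'
python3 -c "
from h import *
where()
s=snap('wrist','w15'); zoom(s,'w15z',90,290,140,420,2.8,1.0); snap('scene','s15')
a=cv2.imread('pics/scene1.png');b=cv2.imread('pics/s15.png');g=lambda x:np.float64(cv2.cvtColor(x,cv2.COLOR_BGR2GRAY))
for n,(r0,r1,c0,c1) in dict(hoodfront=(165,185,262,360),tab=(162,180,290,310),mug=(158,215,368,412),jar=(190,262,195,238)).items():
    print(n,[np.round(v,2) for v in cv2.phaseCorrelate(g(a[r0:r1,c0:c1]),g(b[r0:r1,c0:c1]))])
print(env.state()['joint_vel'].round(3))"
```

```text
t: 23.52
tcp_pos: [376.5, 104.9, 442.2]
ee_rot: [0.132, 0.726, 0.664, 0.12]
force: [-0.3, -0.2, -0.1]
gripper_width: 0.5
t 23.52 l,u,h [ -0.5  -4.2 206.2] F [-0.3 -0.2 -0.1] w 0.5
hoodfront [array([ 0.21, -0.17]), np.float64(0.85)]
tab [array([ 0.25, -0.27]), np.float64(0.89)]
mug [array([0.49, 0.05]), np.float64(1.01)]
jar [array([ 0.48, -0.01]), np.float64(0.99)]
[ 0.002 -0.     0.025 -0.001 -0.003  0.001]
```

View pics/w15z.png

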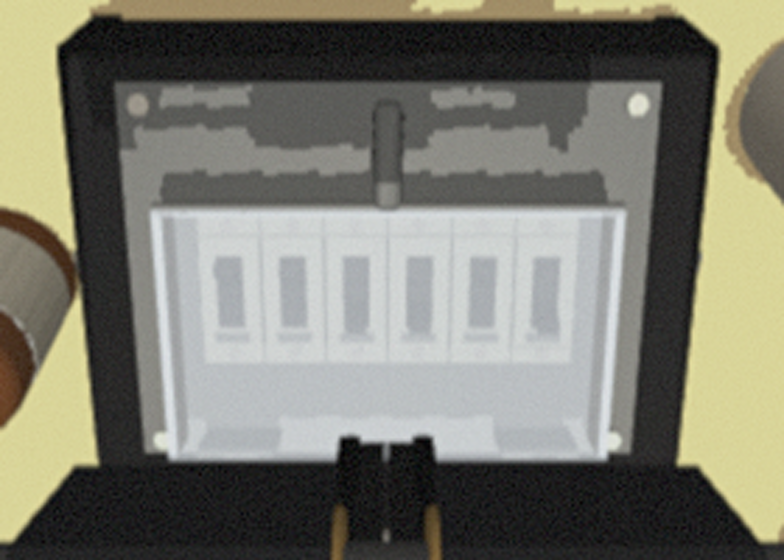

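The last wrist view shows the cover shut, with levers 1, 3 and 4 extending up-slope (columns 545, 419 and 357) and 2, 5 and 6 leaning down (483, 293 and 230). Pressing did not change the hood offset, so that was shadow. Handing in.

```bash
python3 -c "
from rig import workorder
print(workorder.close_job())"
```

```text
the job is handed in; nothing more can be done
None
```

The power box is set and the job is handed in, at about 23.6 s of the 72 s allowed. No verdict was reported.

- **Cover:** I lifted it by the tab until it met its stop (about 32 N at the hand). After switching I shut it onto its seat (38 N), then pressed it once more with 16 N.
- **Breakers:** They started as on, on, off, on, on, off. I switched only 2, 3 and 5, and never pushed lever 1; it showed on in every view I checked. The last wrist view reads on, off, on, on, off, off.
- **Mug and jar:** Compared with the first scene picture, neither moved relative to the box. At the end the hand touched nothing.

**One small disagreement:** after shutting, the hood and tab appeared about 0.2–0.3 pixel off from the first picture. The extra press did not change that, so I put it down to the arm's shadow.

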